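# Pick the free-running wheel for the tube rest by feel

## Robot

A 6-joint arm with a two-finger parallel gripper is mounted at the origin on the work surface. World frame = base frame: x ahead of the robot, y to its left, z up, the work surface at z = 0. Lengths are in m, angles in rad, forces in N, time in s.
With the tool pointing down it reaches from about 0.35 to 0.925 m from the base axis. Payload 6.4 kg.
Tool frame: the origin (TCP) lies at the very end of the fingers, on their centre line; the grasp point (between the pads) lies 19 mm behind it; z points along the fingers, y is the line along which they close (so a half turn about z gives the same grasp; the last joint's range is limited). The gripper opens to 94 mm and grips with 3 to 60 N. Pads are 16 mm wide; open, the fingers measure 119 mm over their backs; the gripper's body (75 mm by 177 mm) begins 78 mm behind the grasp point.
Start: joints at [1.158, 0.245, 1.558, -0, 1.339, -0.174], TCP at [0.154, 0.632, 0.205] pointing down, gripper open.
Joint ranges: [-3.13, 3.13], [-1.02, 2.26], [0.13, 2.54], [-0.95, 4.09], [0.21, 2.88], [-2.74, 2.74]. Speed limits (rad/s): [2.57, 2.57, 3.14, 3.14, 3.14, 3.14].

## Interface

Orientations are given as a unit quaternion [x, y, z, w].
In Python, from station import ctrl gives the robot as it stands.
- The arm moves only by the tool jog_arm, called after "Emit:" in YAML: its name, and indented under it one key for each argument. Schema: {"type":"object","properties":{"offsets":{"type":"array","items":{"type":"array","items":{"type":"number"},"minItems":6,"maxItems":6},"minItems":1,"maxItems":12},"aperture":{"type":"number"},"grip_force":{"type":"number"},"only":{"type":"string"},"quiet":{"type":"boolean"},"lines":{"type":"string"}},"required":["offsets"],"additionalProperties":false}. offsets is a list of rows, 1 to 12 of them, each of 6 numbers: dx, dy, dz in units of 20 mm, then a rotation vector rx, ry, rz in units of 0.25 rad; each row is the pose to reach, as a shift and turn from the pose commanded when the call began, along the tool's axes at that moment; what a row does not reach only later rows make up. A row lasts 1/12 s, in which the tool goes at most 0.0417 m and 0.125 rad, less where a joint would pass 70% of its speed; a pose out of reach is approached as far as the arm can. aperture is the finger opening in m, set as the call begins (left out keeps the last). The fingers move at their own pace and stop on an object; grip_force is the grip in N (left out, the last holds). Time passes only in rows, so rows that do not move let the fingers close. The tool returns the time, the measured TCP pose, the force, the opening and the grip force at its end. only (a regular expression) keeps the lines of the reply that match it, lines (a string "A,B") keeps lines A to B, and quiet returns only ok. Input that does not fit is refused with a message, and nothing moves.
- ctrl.get_state(): the state, without advancing time (a new reading comes with each control period).
- ctrl.get_image(name): name is "side" or "top" or "wrist"; returns a dict with "img" (420x560x3 uint8, red, green, blue), "mtx" (3x3 intrinsics, pixels), "k1" (the pictures are not rectified: a ray, as slopes to the right and down, at radius r is drawn at 1 + k1 r^2 times it, then the intrinsics apply), "origin" and "rotation" of the camera in the world. Camera axes: x right, y up, looking along -z (the intrinsics and any distortion apply to the point x, -y, -z); pixel columns grow to the right and rows downward; lengths in m; the calibration is good to about 2 mm. A picture is of the moment at which its call begins. There is no depth.
- ctrl.sign_off(): hands the job in; it is judged then, once.
The state is a dict: "time_s": time; "q": joint angles; "qvel": joint speeds; "effort": joint torques, N m; "tcp_pos": TCP position; "orientation": TCP orientation; "force": force on the tool from outside, world axes, zero at the start; "torque": the same for the moment, N m; "finger_gap": finger opening in m; "finger_force": force on a finger pad.
Only numpy, scipy, OpenCV 4.12 (cv2) and the standard library are available. Lean on these libraries where they do the work, as an engineer would, in place of code of your own. Each camera call takes 0.05 s, during which the arm holds its last target. There are 200 camera calls.

## Task

The roller rest that carries the glass tubing lacks a wheel, and only one of the four used wheels hanging in the rack still has a sound bearing. Turn them by hand where they hang to feel which one runs without drag, lift that one out and seat it gently, fully down, in the empty slots of the rest, then flick it so that it runs on by itself there with your hand off it. Leave the other three hanging in the rack; drop and force nothing.

Things in the scene. Friction and masses are not known exactly. Their poses are not given: they have to be found in the camera images.
- wheel_a: one of four like ball-bearing wheels in the rack: aluminium disc 76 mm across, 14 mm thick, dimpled faces, 0.27 kg, on a steel axle. Origin: middle of disc and axle; x along the axle, z up. Axle: 20 mm round up to x = +-20 mm (shoulders), then at each end to x = +-36 mm a tongue 8 mm wide (y) from 4 mm above to 20 mm below the middle: it cannot turn in its slots, and hangs down by its weight
- wheel_b: one of four like ball-bearing wheels in the rack: aluminium disc 76 mm across, 14 mm thick, dimpled faces, 0.27 kg, on a steel axle. Origin: middle of disc and axle; x along the axle, z up. Axle: 20 mm round up to x = +-20 mm (shoulders), then at each end to x = +-36 mm a tongue 8 mm wide (y) from 4 mm above to 20 mm below the middle: it cannot turn in its slots, and hangs down by its weight
- wheel_c: one of four like ball-bearing wheels in the rack: aluminium disc 76 mm across, 14 mm thick, dimpled faces, 0.27 kg, on a steel axle. Origin: middle of disc and axle; x along the axle, z up. Axle: 20 mm round up to x = +-20 mm (shoulders), then at each end to x = +-36 mm a tongue 8 mm wide (y) from 4 mm above to 20 mm below the middle: it cannot turn in its slots, and hangs down by its weight
- wheel_d: one of four like ball-bearing wheels in the rack: aluminium disc 76 mm across, 14 mm thick, dimpled faces, 0.27 kg, on a steel axle. Origin: middle of disc and axle; x along the axle, z up. Axle: 20 mm round up to x = +-20 mm (shoulders), then at each end to x = +-36 mm a tongue 8 mm wide (y) from 4 mm above to 20 mm below the middle: it cannot turn in its slots, and hangs down by its weight
- wheel_a_disc: the disc of wheel_a with its bearing: same origin as the wheel, turns about its x (the axle). Any wheel turns if pulled along at the rim: a sound bearing hardly resists (axle ends shifting in their slots add up to 2 N) and, flicked, runs on by itself for a second or so; a worn one drags steadily with 4 to 6 N all round and stops dead when let go
- wheel_b_disc: the disc of wheel_b with its bearing: same origin as the wheel, turns about its x (the axle). Any wheel turns if pulled along at the rim: a sound bearing hardly resists (axle ends shifting in their slots add up to 2 N) and, flicked, runs on by itself for a second or so; a worn one drags steadily with 4 to 6 N all round and stops dead when let go
- wheel_c_disc: the disc of wheel_c with its bearing: same origin as the wheel, turns about its x (the axle). Any wheel turns if pulled along at the rim: a sound bearing hardly resists (axle ends shifting in their slots add up to 2 N) and, flicked, runs on by itself for a second or so; a worn one drags steadily with 4 to 6 N all round and stops dead when let go
- wheel_d_disc: the disc of wheel_d with its bearing: same origin as the wheel, turns about its x (the axle). Any wheel turns if pulled along at the rim: a sound bearing hardly resists (axle ends shifting in their slots add up to 2 N) and, flicked, runs on by itself for a second or so; a worn one drags steadily with 4 to 6 N all round and stops dead when let go
- rack: fixed wheel rack: wooden foot 100 x 340 x 14 mm, two upright notched steel plates along y, 6 mm thick, middles at x = -27 and +27 mm. Origin under its middle, z up. Four wheels abreast, axles along x, 66 mm above the bench, at y = -126, -42, 42, 126 mm. Slots 10 mm wide, open on top, floor 20 mm below the axle's middle, between 10 mm wide tines with round tops ending 14 mm above it
- rest: fixed tube rest: round steel base 124 mm across, column, grey yoke 150 mm long in y with two upright plates and slots of the same sizes as the rack's. Origin under its middle, z up. Axles lie along x, 112 mm above the bench: at y = -45 mm a like wheel is already fitted (top 150 mm above the bench), the slots at y = +45 mm are empty
- rest_seat (a point): the empty place of the rest: where the middle of the axle lies when fully down in its slots (y = +45 mm, 112 mm above the bench); axes as the rest's, axle along x, either way round. Play: 4 mm either way along x (shoulders), 1 mm either way along y (slots)
- nozzle: bystander: a dark steel burner nozzle standing on the bench, 40 mm across, 58 mm tall; origin under its middle
- firebrick: bystander: a scorched tan firebrick slab 90 x 110 x 25 mm; origin under its middle
- paddle: bystander: a graphite paddle with a wooden handle lying on the bench, 245 mm long along its x, blade 60 mm wide towards +x; origin on the bench between blade and handle

How it is judged:
By the outcome, as a careful person would: the job done as asked, in the order asked, and still so for the second after the job is handed in, with the robot touching nothing.
It also fails if it takes over 72 s, if anything falls off the work surface, if the arm or the gripper's body presses on something with over 40 N, if the wrist force passes 120 N, or if a joint passes its speed limit or range.

## Working session

There is one attempt and no reset: what is moved stays moved. The work goes in short steps, Python scripts to look and compute and a tool call to move; the robot and the scene stay as the last step left them, time stands still between calls to the robot, and variables do not carry over. Pictures are saved under pics/ and viewed, at most 10 in all, crops included, and the job is handed in when it is done.

```bash
ls; mkdir -p pics; python3 - <<'E'
from station import ctrl
import cv2,pickle
d={}
for n in ("side","top","wrist"):
    r=ctrl.get_image(n); d[n]=r
    print(n,r["mtx"].tolist(),r["k1"],r["origin"],r["rotation"])
pickle.dump(d,open("im0.pkl","wb"))
a=cv2.cvtColor(d["top"]["img"],cv2.COLOR_RGB2BGR); b=cv2.cvtColor(d["side"]["img"],cv2.COLOR_RGB2BGR)
cv2.imwrite("pics/top0.png",a);cv2.imwrite("pics/side0.png",b)
print(ctrl.get_state())
E
```

```text
pics
station.py
side [[394.5939360190247, 0.0, 278.0080360563598], [0.0, 394.5939360190247, 200.22824682377612], [0.0, 0.0, 1.0]] 0.006724815706396024 [0.38139253 0.41132839 0.66990838] [-0.09014261  0.32412121  0.91412278 -0.22627259]
top [[506.60061951819364, 0.0, 274.0025332063476], [0.0, 506.60061951819364, 219.59248589650073], [0.0, 0.0, 1.0]] -0.0043497731976538945 [0.45095074 0.00908801 1.12359778] [ 0.05310436 -0.07018991 -0.69961331  0.70908005]
wrist [[375.9388184156186, 0.0, 275.96226700833716], [0.0, 375.9388184156186, 211.10094362566417], [0.0, 0.0, 1.0]] -0.056002420552400484 [0.08060474 0.64965018 0.38429582] [-0.10287873 -0.07979107  0.61269186  0.77952424]
{'time_s': 0.15, 'q': array([ 1.15788295e+00,  2.45676697e-01,  1.55868034e+00, -3.78957264e-05,
        1.33871814e+00, -1.74104641e-01]), 'qvel': array([-0.00119733, -0.00253943, -0.00426346,  0.00048634,  0.00133678,
        0.00049732]), 'effort': array([ 6.87643642e-04, -4.16266251e+01, -3.14980531e+01,  6.84617367e-02,
        3.15986539e-02, -7.74053888e-05]), 'tcp_pos': array([0.15357951, 0.63113529, 0.2046126 ]), 'orientation': array([ 1.19116465e-01,  9.92880012e-01, -7.14895501e-04, -1.96808477e-04]), 'force': array([ 0.35214946, -0.06874635, -0.51036309]), 'torque': array([0.06055337, 0.01319123, 0.03285763]), 'finger_force': 0.0, 'finger_gap': 0.09386935457190188}
```
View pics/top0.png

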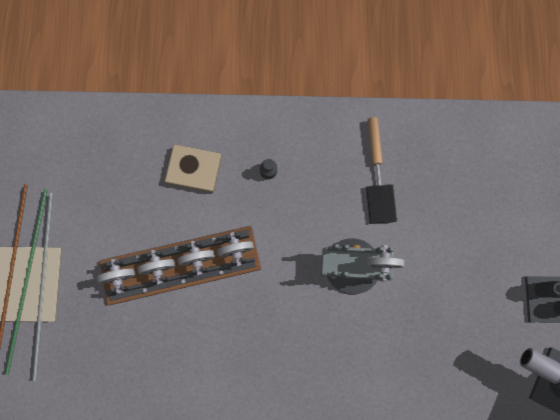

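View pics/side0.png

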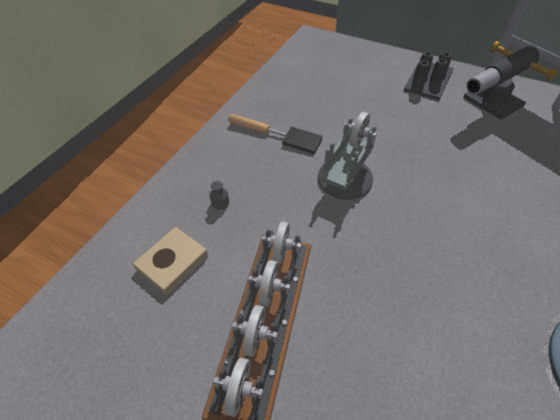

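The top picture shows the rack at about (180,265), with wheels near (116,273), (156,265), (195,257) and (235,248). The rest is at (352,265), with its fitted wheel at (386,262) and its empty slots at about (340,258). The side picture shows the same layout from behind, with the nearest wheel at (238,385).

```bash
cat > h.py <<'E'
import numpy as np,cv2
from scipy.spatial.transform import Rotation as R
def ray(c,px):
    p=(np.array(px,float)-[c["mtx"][0][2],c["mtx"][1][2]])/c["mtx"][0][0]
    r0=np.linalg.norm(p); r=r0
    for _ in range(20): r=r0/(1+c["k1"]*r*r)
    p=p*(r/r0 if r0 else 1)
    d=R.from_quat(c["rotation"]).apply([p[0],-p[1],-1]); return np.array(c["origin"]),d/np.linalg.norm(d)
def onz(c,px,z):
    o,d=ray(c,px); return o+d*(z-o[2])/d[2]
def tri(*v):
    A=np.zeros((3,3));b=np.zeros(3);L=[ray(c,p) for c,p in v]
    for o,d in L:
        M=np.eye(3)-np.outer(d,d);A+=M;b+=M@o
    x=np.linalg.solve(A,b)
    return x,[1000*np.linalg.norm(np.cross(x-o,d)) for o,d in L]
def proj(c,X):
    v=R.from_quat(c["rotation"]).inv().apply(np.array(X)-c["origin"]); p=np.array([v[0],-v[1]])/-v[2]
    return p*(1+c["k1"]*(p@p))*c["mtx"][0][0]+[c["mtx"][0][2],c["mtx"][1][2]]
E
python3 - <<'E'
from h import *; import pickle
d=pickle.load(open("im0.pkl","rb")); np.set_printoptions(precision=4,suppress=True)
for p in [(116,273),(156,265),(195,257),(235,248)]: print(onz(d["top"],p,.1))
print("rest",onz(d["top"],(340,258),.11),onz(d["top"],(386,262),.14), onz(d["top"],(352,266),.0))
print("foot",[onz(d["top"],p,.014) for p in [(100,266),(250,228),(260,268),(108,303)]])
print(tri((d["top"],(235,248)),(d["side"],(281,240))))
a=[cv2.resize(cv2.cvtColor(i,cv2.COLOR_RGB2BGR),None,fx=f,fy=f,interpolation=cv2.INTER_CUBIC) for i,f in((d["top"]["img"][215:315,90:270],4),)]
cv2.imwrite("pics/topz.png",a[0])
E
```

```text
[0.5183 0.3001 0.1   ]
[0.5354 0.2214 0.1   ]
[0.5525 0.1439 0.1   ]
[0.572  0.0637 0.1   ]
rest [ 0.5535 -0.1482  0.11  ] [ 0.5439 -0.2337  0.14  ] [ 0.5472 -0.1919  0.    ]
foot [array([0.5386, 0.3601, 0.014 ]), array([0.6271, 0.0363, 0.014 ]), array([0.5389, 0.0127, 0.014 ]), array([0.4596, 0.3375, 0.014 ])]
(array([0.5742, 0.0649, 0.0725]), [np.float64(1.0093024869714655), np.float64(1.0093024869715483)])
```

Careful with the scale: shifts go in units of 20 mm and turns go in units of 0.25 rad. That gives: -0.34 m is -17, -0.065 m is -3.25, 1.1 rad is 4.4.

Emit:
jog_arm:
  offsets:
    - [-23.5,-17,-3.25,0,0,4.4]
    - [-23.5,-17,-3.25,0,0,4.4]
    - [-23.5,-17,-3.25,0,0,4.4]
    - [-23.5,-17,-3.25,0,0,4.4]
    - [-23.5,-17,-3.25,0,0,4.4]
    - [-23.5,-17,-3.25,0,0,4.4]
    - [-23.5,-17,-3.25,0,0,4.4]
    - [-23.5,-17,-3.25,0,0,4.4]
    - [-23.5,-17,-3.25,0,0,4.4]
    - [-23.5,-17,-3.25,0,0,4.4]
    - [-23.5,-17,-3.25,0,0,4.4]
    - [-23.5,-17,-3.25,0,0,4.4]
  aperture: 0.094

```text
time_s: 1.15
tcp_pos: [0.4768, 0.2515, 0.2612]
orientation: [0.621, 0.784, -0.0, -0.0]
force: [-0.3, 1.0, 0.8]
finger_gap: 0.0945
finger_force: 0.0
```

```bash
python3 - <<'E'
from station import ctrl
import cv2,pickle
w=ctrl.get_image("wrist");w["st"]=ctrl.get_state();pickle.dump(w,open("w1.pkl","wb"))
cv2.imwrite("pics/w1.png",cv2.cvtColor(w["img"],cv2.COLOR_RGB2BGR))
print(w["origin"],w["rotation"],w["st"]["orientation"])
E
```

```text
[0.45951804 0.32517764 0.44105195] [-0.1295443  -0.01489842  0.11474321  0.98479963] [6.22977059e-01 7.82236235e-01 6.98753020e-05 2.46000509e-03]
```

View pics/w1.png

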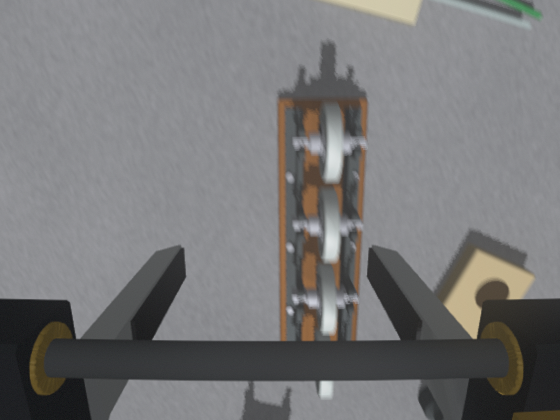

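The wrist picture shows the rack upright in the frame. The discs are at (332,142), (330,224), (327,300) and (326,380), and the axle ends are visible either side, e.g. (295,143) and (363,145).

```bash
python3 - <<'E'
from h import *; import pickle
np.set_printoptions(precision=4,suppress=True)
d=pickle.load(open("im0.pkl","rb")); w=pickle.load(open("w1.pkl","rb"));d["wrist"]=w
print(w["st"]["tcp_pos"],w["st"]["time_s"])
B={}
for n,(x0,y0,x1,y1) in {"top":(90,220,410,310),"wrist":(270,90,375,410),"side":(200,100,390,420)}.items():
    im=d[n]["img"];hsv=cv2.cvtColor(im,cv2.COLOR_RGB2HSV)
    m=((hsv[...,2]>165)&(hsv[...,1]<60)).astype(np.uint8)
    k=np.zeros_like(m);k[y0:y1,x0:x1]=1;m*=k
    m=cv2.morphologyEx(m,cv2.MORPH_OPEN,np.ones((3,3)))
    N,L,S,C=cv2.connectedComponentsWithStats(m)
    B[n]=[(S[i],C[i]) for i in range(1,N) if S[i][4]>60]
    print(n,[(s.tolist(),c.round(1).tolist()) for s,c in B[n]])
c=cv2.resize(w["img"][90:400,270:380],None,fx=2,fy=2,interpolation=cv2.INTER_CUBIC)
t=cv2.resize(d["top"]["img"][225:310,95:265],None,fx=3,fy=3,interpolation=cv2.INTER_CUBIC)
t2=cv2.resize(d["top"]["img"][225:305,305:415],None,fx=4.5,fy=4.5,interpolation=cv2.INTER_CUBIC)[:340]
o=np.zeros((620,740,3),np.uint8);o[:c.shape[0],:220]=c;o[:255,225:225+510]=t;o[260:260+340,225:225+495]=t2
cv2.imwrite("pics/z1.png",cv2.cvtColor(o[:600],cv2.COLOR_RGB2BGR))
E
```

```text
[0.4814 0.2467 0.2623] 1.2
top [([232, 239, 20, 11, 130], [240.6, 244.7]), ([191, 248, 21, 11, 135], [200.3, 253.7]), ([150, 257, 22, 11, 141], [159.9, 262.8]), ([386, 258, 18, 7, 109], [394.4, 261.1]), ([108, 266, 23, 12, 151], [118.8, 272.3])]
wrist [([326, 128, 24, 52, 782], [334.9, 153.5]), ([310, 141, 12, 11, 104], [315.3, 145.7]), ([324, 218, 23, 43, 591], [332.4, 239.1]), ([308, 224, 11, 9, 87], [313.5, 227.9]), ([305, 298, 14, 8, 92], [311.9, 301.5]), ([322, 299, 14, 35, 414], [328.9, 316.8]), ([320, 381, 13, 18, 226], [326.0, 389.4])]
side [([278, 222, 9, 15, 97], [281.7, 228.4]), ([264, 261, 11, 18, 121], [269.0, 269.0]), ([249, 306, 13, 24, 174], [254.6, 316.3]), ([226, 359, 20, 31, 271], [236.6, 373.3])]
```

View pics/z1.png

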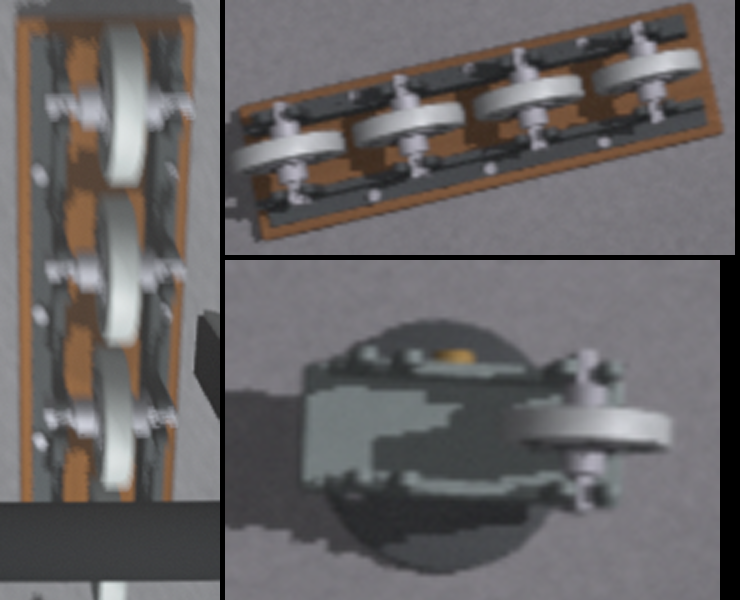

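The zoomed crops show the axle ends and the rest clearly. In the top view the rest's empty slots lie between tine pairs at about (341.8,261), and the fitted wheel's axle middle is at (384.9,262.8).

```bash
python3 - <<'E'
from h import *; import pickle
np.set_printoptions(precision=4,suppress=True)
d=pickle.load(open("im0.pkl","rb")); w=pickle.load(open("w1.pkl","rb"));t=d["top"]
W=[(329.7,142.7),(328.2,225),(325.2,297.7)];T=[(116,276.3),(156.3,267.2),(196.2,257.8),(235.8,249)]
for a,b in zip(W,T): print(*tri((w,a),(t,b)),onz(w,a,.07),onz(t,b,.07))
P=np.array([onz(t,b,.07)[:2] for b in T]);print(P,P.mean(0),np.diff(P,axis=0),np.degrees(np.arctan2(-(P[0]-P[3])[0],(P[0]-P[3])[1])))
F=np.array([onz(t,p,.014)[:2] for p in [(100,266),(250,228),(260,268),(108,303)]]);print("foot",F.mean(0))
print("rest",onz(t,(341.8,261),.126),onz(t,(384.9,262.8),.116))
# discs: bright-blob in wrist and top
for n,z,L in (("w",.1,[(334.9,153.5),(332.4,239.1),(328.9,316.8)]),("t",.1,[(118.8,272.3),(159.9,262.8),(200.3,253.7),(240.6,244.7)])):
    print(n,[onz(w if n=="w" else t,p,z)[:2] for p in L])
from station import ctrl
s=ctrl.get_state();print(s["tcp_pos"],R.from_quat(s["orientation"]).as_matrix())
E
```

```text
[0.515  0.3076 0.0743] [np.float64(1.81025162234344), np.float64(1.810251622343651)] [0.5174 0.3079 0.07  ] [0.5135 0.3082 0.07  ]
[0.5352 0.2267 0.0732] [np.float64(2.2743674295947742), np.float64(2.2743674295947387)] [0.5381 0.2264 0.07  ] [0.5333 0.2267 0.07  ]
[0.5553 0.1456 0.0709] [np.float64(1.5764780049476295), np.float64(1.5764780049477358)] [0.5571 0.1455 0.07  ] [0.5539 0.1453 0.07  ]
[[0.5135 0.3082]
 [0.5333 0.2267]
 [0.5539 0.1453]
 [0.5734 0.0636]] [0.5435 0.186 ] [[ 0.0198 -0.0815]
 [ 0.0206 -0.0814]
 [ 0.0195 -0.0817]] 13.766753761844617
foot [0.5411 0.1866]
rest [ 0.546  -0.1492  0.126 ] [ 0.5445 -0.2374  0.116 ]
w [array([0.5199, 0.301 ]), array([0.5395, 0.2217]), array([0.5587, 0.1399])]
t [array([0.5198, 0.2947]), array([0.5399, 0.2138]), array([0.5594, 0.1335]), array([0.5789, 0.0526])]
[0.4814 0.2467 0.2623] [[-0.2238  0.9746  0.0039]
 [ 0.9746  0.2238 -0.003 ]
 [-0.0038  0.0032 -1.    ]]
```

Emit:
jog_arm:
  offsets:
    - [2.6,2.37,5.1,0,0,-0.06]
    - [2.6,2.37,5.1,0,0,-0.06]
    - [2.6,2.37,5.1,0,0,-0.06]
    - [2.6,2.37,5.1,0,0,-0.06]
    - [2.6,2.37,5.1,0,0,-0.06]
    - [2.6,2.37,5.1,0,0,-0.06]
  aperture: 0.05

```text
time_s: 1.7
tcp_pos: [0.5105, 0.315, 0.1603]
orientation: [0.614, 0.789, 0.001, 0.0]
force: [-0.4, -0.5, 1.4]
finger_gap: 0.0575
finger_force: 0.0
```

```bash
python3 - <<'E'
from station import ctrl
from h import *
import pickle
np.set_printoptions(precision=4,suppress=True)
w=ctrl.get_image("wrist");s=ctrl.get_state();M=R.from_quat(s["orientation"]).as_matrix()
print(s["tcp_pos"],s["finger_gap"],M,M.T@(np.array([.516,.308,.088])-s["tcp_pos"]))
cv2.imwrite("pics/w2.png",cv2.cvtColor(w["img"],cv2.COLOR_RGB2BGR))
E
```

```text
[0.5111 0.315  0.1616] 0.05309918398556333 [[-0.2445  0.9697  0.0035]
 [ 0.9697  0.2445  0.0012]
 [ 0.0003  0.0037 -1.    ]] [-0.0081  0.0028  0.0736]
```

View pics/w2.png

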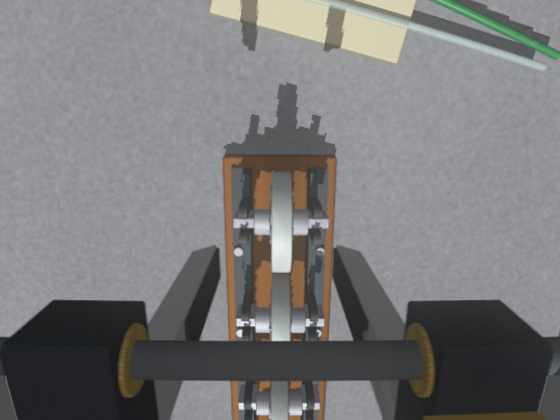

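The wrist picture shows the first wheel's disc at (282,222), almost centred between the fingers (215 and 340). I'll descend around it.

Emit:
jog_arm:
  offsets:
    - [-0.4,0.15,1.5,0,0,0]
    - [-0.4,0.15,2.75,0,0,0]
    - [-0.4,0.15,3.65,0,0,0]
    - [-0.4,0.15,3.65,0,0,0]
    - [-0.4,0.15,3.65,0,0,0]
  aperture: 0.04

```text
time_s: 2.17
tcp_pos: [0.5157, 0.3077, 0.0881]
orientation: [0.615, 0.789, 0.001, 0.001]
force: [0.1, -0.7, 0.4]
finger_gap: 0.0401
finger_force: 0.0
```

Emit:
jog_arm:
  offsets:
    - [0,0,0,0,0,0]
    - [0,0,0,0,0,0]
    - [0,0,0,0,0,0]
    - [0,0,0,0,0,0]
    - [0,0,0,0,0,0]
    - [0,0,0,0,0,0]
  aperture: 0.0
  grip_force: 10

```text
time_s: 2.67
tcp_pos: [0.5157, 0.3081, 0.0872]
orientation: [0.615, 0.789, 0.001, 0.0]
force: [0.1, -0.6, 5.1]
finger_gap: 0.0137
finger_force: 10.0
```

Emit:
jog_arm:
  offsets:
    - [0,0,0,0,0,0]
    - [0,0,0,0,0,0]
    - [0,0,0,0,0,0]

```text
time_s: 2.92
tcp_pos: [0.5157, 0.3082, 0.0872]
orientation: [0.615, 0.789, 0.001, 0.0]
force: [0.2, 0.4, 6.1]
finger_gap: 0.0136
finger_force: 10.0
```

```bash
python3 -c "
from station import ctrl
s=ctrl.get_state();print(s)"
```

```text
{'time_s': 2.9167, 'q': array([ 3.50049471e-01,  2.63303201e-01,  1.76694674e+00, -1.78310211e-05,
        1.10983931e+00,  1.02920979e-01]), 'qvel': array([-0.00105302,  0.00119082, -0.00047922, -0.00031583,  0.0016105 ,
       -0.00077127]), 'effort': array([-9.02336603e-02, -3.57195389e+01, -2.58634937e+01,  6.06483221e-02,
       -2.64810277e-01,  3.64937368e-04]), 'tcp_pos': array([0.51573601, 0.30815188, 0.08722324]), 'orientation': array([6.14561303e-01, 7.88868709e-01, 6.33080305e-04, 4.05372973e-04]), 'force': array([0.15687406, 0.38044608, 6.08017841]), 'torque': array([-0.13501211,  0.25559991, -0.00683557]), 'finger_force': 10.001989156007767, 'finger_gap': 0.013616615578010463}
```

Emit:
jog_arm:
  offsets:
    - [0,0,0,0,0,0]
    - [0,0,-0.55,0,0,0]
    - [0,0,-0.55,0,0,0]
    - [0,0,-0.55,0,0,0]
  aperture: 0.03

```text
time_s: 3.25
tcp_pos: [0.5155, 0.308, 0.0979]
orientation: [0.615, 0.789, 0.001, 0.0]
force: [0.2, 0.2, -0.1]
finger_gap: 0.0296
finger_force: 0.0
```

Emit:
jog_arm:
  offsets:
    - [0,0,0,0,0,0]
    - [0,0,0,0,0,0]
    - [0,0,0,0,0,0]
    - [0,0,0,0,0,0]
    - [0,0,0,0,0,0]
  aperture: 0.0
  grip_force: 10

```text
time_s: 3.67
tcp_pos: [0.5152, 0.3078, 0.097]
orientation: [0.615, 0.789, 0.0, 0.0]
force: [1.9, 0.2, -0.9]
finger_gap: 0.0139
finger_force: 10.0
```

Emit:
jog_arm:
  offsets:
    - [0.15,0,0.005,0,0,0]
    - [0.3,0,0.025,0,0,0]
    - [0.45,0,0.06,0,0,0]
    - [0.6,0,0.105,0,0,0]
    - [0.75,0,0.17,0,0,0]

```text
time_s: 4.08
tcp_pos: [0.512, 0.3215, 0.0949]
orientation: [0.614, 0.789, -0.001, 0.001]
force: [-1.2, -7.6, 8.3]
finger_gap: 0.0139
finger_force: 10.0
```

Emit:
jog_arm:
  offsets:
    - [-0.15,0,-0.065,0,0,0]
    - [-0.3,0,-0.11,0,0,0]
    - [-0.45,0,-0.145,0,0,0]
    - [-0.6,0,-0.165,0,0,0]
    - [-0.75,0,-0.17,0,0,0]
    - [-0.9,0,-0.165,0,0,0]

```text
time_s: 4.58
tcp_pos: [0.515, 0.3065, 0.0969]
orientation: [0.615, 0.789, 0.001, -0.002]
force: [-1.1, 7.8, -1.5]
finger_gap: 0.014
finger_force: 10.0
```

Emit:
jog_arm:
  offsets:
    - [-0.15,0,0.02,0,0,0]
    - [-0.3,0,0.055,0,0,0]
    - [-0.45,0,0.1,0,0,0]

```text
time_s: 4.83
tcp_pos: [0.5173, 0.2979, 0.0956]
orientation: [0.615, 0.789, 0.001, -0.002]
force: [-3.2, 6.6, 3.1]
finger_gap: 0.0135
finger_force: 10.0
```

Emit:
jog_arm:
  offsets:
    - [0,0,-0.1,0,0,0]
    - [-1,0,-0.1,0,0,0]
    - [-2.75,0,-0.1,0,0,0]
    - [-3.6,0,-0.1,0,0,0]
    - [-3.6,0,-0.1,0,0,0]
    - [-3.6,0,-0.1,0,0,0]
  aperture: 0.03

```text
time_s: 5.33
tcp_pos: [0.5359, 0.2256, 0.0972]
orientation: [0.615, 0.788, -0.0, 0.0]
force: [0.2, 0.3, 0.5]
finger_gap: 0.0302
finger_force: 0.0
```

Emit:
jog_arm:
  offsets:
    - [0,0,0,0,0,0]
    - [0,0,0,0,0,0]
    - [0,0,0,0,0,0]
    - [0,0,0,0,0,0]
    - [0,0,0,0,0,0]
  aperture: 0.0
  grip_force: 10

```text
time_s: 5.75
tcp_pos: [0.5355, 0.227, 0.097]
orientation: [0.614, 0.789, 0.0, 0.0]
force: [0.2, 0.5, -0.3]
finger_gap: 0.0137
finger_force: 10.0
```

Emit:
jog_arm:
  offsets:
    - [0.15,0,0.005,0,0,0]
    - [0.3,0,0.025,0,0,0]
    - [0.45,0,0.06,0,0,0]
    - [0.6,0,0.105,0,0,0]
    - [0.75,0,0.17,0,0,0]

```text
time_s: 6.17
tcp_pos: [0.5324, 0.2405, 0.0948]
orientation: [0.614, 0.789, -0.001, 0.001]
force: [-1.2, -5.1, 7.3]
finger_gap: 0.0137
finger_force: 10.0
```

Emit:
jog_arm:
  offsets:
    - [-0.15,0,-0.065,0,0,0]
    - [-0.3,0,-0.11,0,0,0]
    - [-0.45,0,-0.145,0,0,0]
    - [-0.6,0,-0.165,0,0,0]
    - [-0.75,0,-0.17,0,0,0]
    - [-0.9,0,-0.165,0,0,0]

```text
time_s: 6.67
tcp_pos: [0.5358, 0.2246, 0.0968]
orientation: [0.615, 0.789, 0.001, -0.001]
force: [-1.3, 6.2, 0.3]
finger_gap: 0.0137
finger_force: 10.0
```

Emit:
jog_arm:
  offsets:
    - [-0.15,0,0.02,0,0,0]
    - [-0.3,0,0.055,0,0,0]
    - [-0.45,0,0.1,0,0,0]

```text
time_s: 6.92
tcp_pos: [0.5381, 0.2158, 0.0952]
orientation: [0.615, 0.789, 0.001, -0.001]
force: [-2.4, 5.8, 2.8]
finger_gap: 0.0137
finger_force: 10.0
```

In the tool's units: -0.072 m is -3.6, -0.055 m is -2.75.

Emit:
jog_arm:
  offsets:
    - [0,0,-0.1,0,0,0]
    - [-1,0,-0.1,0,0,0]
    - [-2.75,0,-0.1,0,0,0]
    - [-3.6,0,-0.1,0,0,0]
    - [-3.6,0,-0.1,0,0,0]
    - [-3.6,0,-0.1,0,0,0]
  aperture: 0.03

```text
time_s: 7.42
tcp_pos: [0.5562, 0.1441, 0.0969]
orientation: [0.615, 0.788, -0.0, -0.0]
force: [0.0, -0.0, 0.3]
finger_gap: 0.0298
finger_force: 0.0
```

Emit:
jog_arm:
  offsets:
    - [0,0,0,0,0,0]
    - [0,0,0,0,0,0]
    - [0,0,0,0,0,0]
    - [0,0,0,0,0,0]
    - [0,0,0,0,0,0]
  aperture: 0.0
  grip_force: 10

```text
time_s: 7.83
tcp_pos: [0.5559, 0.1456, 0.0969]
orientation: [0.614, 0.789, -0.0, -0.0]
force: [-0.4, -0.0, 0.7]
finger_gap: 0.0139
finger_force: 10.0
```

Emit:
jog_arm:
  offsets:
    - [0.15,0,0.005,0,0,0]
    - [0.3,0,0.025,0,0,0]
    - [0.45,0,0.06,0,0,0]
    - [0.6,0,0.105,0,0,0]
    - [0.75,0,0.17,0,0,0]

```text
time_s: 8.25
tcp_pos: [0.553, 0.1585, 0.0948]
orientation: [0.614, 0.789, -0.001, 0.001]
force: [-3.7, -5.6, 7.8]
finger_gap: 0.014
finger_force: 10.0
```

Emit:
jog_arm:
  offsets:
    - [-0.15,0,-0.065,0,0,0]
    - [-0.3,0,-0.11,0,0,0]
    - [-0.45,0,-0.145,0,0,0]
    - [-0.6,0,-0.165,0,0,0]
    - [-0.75,0,-0.17,0,0,0]
    - [-0.9,0,-0.165,0,0,0]

```text
time_s: 8.75
tcp_pos: [0.5564, 0.1434, 0.0966]
orientation: [0.615, 0.789, 0.001, -0.002]
force: [-1.8, 7.9, -0.2]
finger_gap: 0.0137
finger_force: 10.0
```

Emit:
jog_arm:
  offsets:
    - [-0.15,0,0.02,0,0,0]
    - [-0.3,0,0.055,0,0,0]
    - [-0.45,0,0.1,0,0,0]

```text
time_s: 9.0
tcp_pos: [0.5587, 0.1346, 0.0951]
orientation: [0.615, 0.789, 0.001, -0.001]
force: [-2.9, 5.7, 2.8]
finger_gap: 0.014
finger_force: 10.0
```

In the tool's units: -0.072 m is -3.6, -0.055 m is -2.75.

Emit:
jog_arm:
  offsets:
    - [0,0,-0.1,0,0,0]
    - [-1,0,-0.1,0,0,0]
    - [-2.75,0,-0.1,0,0,0]
    - [-3.6,0,-0.1,0,0,0]
    - [-3.6,0,-0.1,0,0,0]
    - [-3.6,0,-0.1,0,0,0]
  aperture: 0.03

```text
time_s: 9.5
tcp_pos: [0.577, 0.0626, 0.097]
orientation: [0.615, 0.788, -0.0, 0.0]
force: [-0.2, -0.0, -0.8]
finger_gap: 0.0303
finger_force: 0.0
```

Emit:
jog_arm:
  offsets:
    - [0,0,0,0,0,0]
    - [0,0,0,0,0,0]
    - [0,0,0,0,0,0]
    - [0,0,0,0,0,0]
    - [0,0,0,0,0,0]
  aperture: 0.0
  grip_force: 10

```text
time_s: 9.92
tcp_pos: [0.5763, 0.0641, 0.0967]
orientation: [0.614, 0.789, -0.0, -0.0]
force: [-0.9, 1.0, 1.2]
finger_gap: 0.0139
finger_force: 10.0
```

Emit:
jog_arm:
  offsets:
    - [0.15,0,0.005,0,0,0]
    - [0.3,0,0.025,0,0,0]
    - [0.45,0,0.06,0,0,0]
    - [0.6,0,0.105,0,0,0]
    - [0.75,0,0.17,0,0,0]

```text
time_s: 10.33
tcp_pos: [0.5729, 0.0784, 0.0937]
orientation: [0.615, 0.789, -0.0, -0.0]
force: [-3.2, -1.1, 4.9]
finger_gap: 0.0137
finger_force: 10.0
```

Emit:
jog_arm:
  offsets:
    - [-0.15,0,-0.065,0,0,0]
    - [-0.3,0,-0.11,0,0,0]
    - [-0.45,0,-0.145,0,0,0]
    - [-0.6,0,-0.165,0,0,0]
    - [-0.75,0,-0.17,0,0,0]
    - [-0.9,0,-0.165,0,0,0]

```text
time_s: 10.83
tcp_pos: [0.5773, 0.0604, 0.0964]
orientation: [0.615, 0.789, 0.0, -0.0]
force: [-0.1, 3.2, -3.4]
finger_gap: 0.0135
finger_force: 10.0
```

Emit:
jog_arm:
  offsets:
    - [-0.15,0,0.02,0,0,0]
    - [-0.3,0,0.055,0,0,0]
    - [-0.45,0,0.1,0,0,0]

```text
time_s: 11.08
tcp_pos: [0.5796, 0.0515, 0.0947]
orientation: [0.615, 0.789, -0.0, -0.0]
force: [-2.9, 2.3, -0.7]
finger_gap: 0.0138
finger_force: 10.0
```

The last wheel (`wheel_4`, nearest the rest) gives about 0–3 N along the rim, while the others give 5–8 N. It's the sound one, so I'll grip it deeper and lift it.

In the tool's units: 0.012 m is 0.6, -0.002 m is -0.1.

Emit:
jog_arm:
  offsets:
    - [0.3,0,-0.1,0,0,0]
    - [0.6,0,0,0,0,0]
    - [0.6,0,0.35,0,0,0]
    - [0.6,0,0.35,0,0,0]
    - [0.6,0,0.35,0,0,0]
  aperture: 0.03

```text
time_s: 11.5
tcp_pos: [0.5763, 0.0637, 0.0872]
orientation: [0.614, 0.789, -0.0, -0.0]
force: [0.5, -0.9, 0.3]
finger_gap: 0.0302
finger_force: 0.0
```

Emit:
jog_arm:
  offsets:
    - [0,0,0,0,0,0]
    - [0,0,0,0,0,0]
    - [0,0,0,0,0,0]
    - [0,0,0,0,0,0]
    - [0,0,0,0,0,0]
    - [0,0,0,0,0,0]
  aperture: 0.0
  grip_force: 30

```text
time_s: 12.0
tcp_pos: [0.5768, 0.0634, 0.0879]
orientation: [0.615, 0.789, 0.0, 0.0]
force: [-0.3, 1.0, 0.3]
finger_gap: 0.0139
finger_force: 30.0
```

Emit:
jog_arm:
  offsets:
    - [0,0,-0.25,0,0,0]
    - [0,0,-0.6,0,0,0]
    - [0,0,-1.1,0,0,0]
    - [0,0,-1.7,0,0,0]
    - [0,0,-2.3,0,0,0]
    - [0,0,-3,0,0,0]
    - [0,0,-4,0,0,0]
    - [0,0,-5,0,0,0]
    - [0,0,-5.5,0,0,0]
    - [0,0,-5.5,0,0,0]

```text
time_s: 12.83
tcp_pos: [0.5787, 0.0634, 0.2019]
orientation: [0.615, 0.789, 0.002, 0.003]
force: [-0.1, 0.1, -1.6]
finger_gap: 0.0136
finger_force: 30.0
```

In the tool's units: -0.038 m is -1.9, -0.235 m is -11.75, 0.22 rad is 0.88.

Emit:
jog_arm:
  offsets:
    - [-0.75,-0.25,-0.5,0,0,0.12]
    - [-2.25,-0.75,-1,0,0,0.24]
    - [-4,-1.5,-1.5,0,0,0.4]
    - [-6,-2.2,-1.9,0,0,0.56]
    - [-8,-2.9,-1.9,0,0,0.72]
    - [-10,-3.6,-1.9,0,0,0.88]
    - [-11.75,-4.25,-1.9,0,0,1.04]
    - [-11.75,-4.25,-1.9,0,0,1.04]
    - [-11.75,-4.25,-1.9,0,0,1.04]

```text
time_s: 13.58
tcp_pos: [0.5508, -0.1867, 0.2345]
orientation: [0.713, 0.701, -0.0, -0.001]
force: [-0.2, 0.4, -3.1]
finger_gap: 0.0134
finger_force: 30.0
```

```bash
python3 - <<'E'
from station import ctrl
import pickle
w={n:ctrl.get_image(n) for n in ("wrist","side")}
pickle.dump(w,open("r1.pkl","wb"));print(ctrl.get_state()["tcp_pos"])
E
```

```text
[ 0.55136184 -0.18435765  0.23484422]
```

Emit:
jog_arm:
  offsets:
    - [-1,0,0,0,0,0]
    - [-2,0,0,0,0,0]
    - [-2.75,0,0,0,0,0]
    - [-2.75,0,0,0,0,0]
    - [-2.75,0,0,0,0,0]
    - [-2.75,0,0,0,0,0]

```text
time_s: 14.18
tcp_pos: [0.5511, -0.2389, 0.2355]
orientation: [0.711, 0.703, 0.0, -0.0]
force: [-0.6, 0.6, -2.7]
finger_gap: 0.0137
finger_force: 30.0
```

```bash
python3 - <<'E'
from station import ctrl
import pickle,cv2,numpy as np
w={n:ctrl.get_image(n) for n in ("wrist","side")}
s=ctrl.get_state();w["st"]=s
pickle.dump(w,open("r2.pkl","wb"));print(s["tcp_pos"],s["orientation"],s["force"])
a=pickle.load(open("r1.pkl","rb"))["wrist"]["img"][100:400,100:460]
b=w["wrist"]["img"][60:360,100:460]
cv2.imwrite("pics/r12.png",cv2.cvtColor(np.hstack([a,b]),cv2.COLOR_RGB2BGR))
E
```

```text
[ 0.55111991 -0.23900845  0.23563567] [ 7.11233932e-01  7.02955361e-01  9.76591391e-05 -2.09960088e-04] [-0.18315431 -0.31483483 -2.0239335 ]
```

View pics/r12.png

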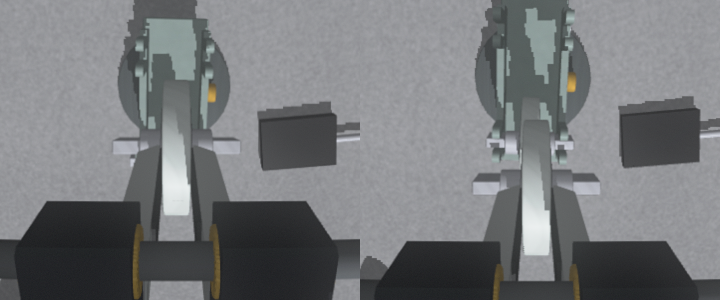

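The left and right halves show the held wheel hanging with its axle level, its ends at crop (113,147) and (240,146). The rest's yoke is above it, with the empty slots' tines near crop (150,48)/(208,46) in the left half. I'll enlarge these areas.

```bash
python3 - <<'E'
import pickle,cv2,numpy as np
from h import *
a=pickle.load(open("r1.pkl","rb"));b=pickle.load(open("r2.pkl","rb"))
z=lambda i,x,y,w,h,f:cv2.resize(i[y:y+h,x:x+w],None,fx=f,fy=f,interpolation=cv2.INTER_CUBIC)
print(proj(b["side"],b["st"]["tcp_pos"]))
sx,sy=proj(b["side"],b["st"]["tcp_pos"]).astype(int)
A=z(a["wrist"]["img"],200,105,130,75,3)   # 390x225
B=z(b["wrist"]["img"],200,55,130,75,3)
C=z(b["side"]["img"],sx-65,sy-30,130,100,3)
D=z(b["wrist"]["img"],200,180,130,100,3)
o=np.zeros((540,780,3),np.uint8);o[:225,:390]=A;o[:225,390:]=B;o[230:530,:390]=C;o[230:530,390:]=D
print(sx-65,sy-30)
cv2.imwrite("pics/z2.png",cv2.cvtColor(o,cv2.COLOR_RGB2BGR))
E
```

```text
[365.34002989  77.48755126]
300 47
```

View pics/z2.png

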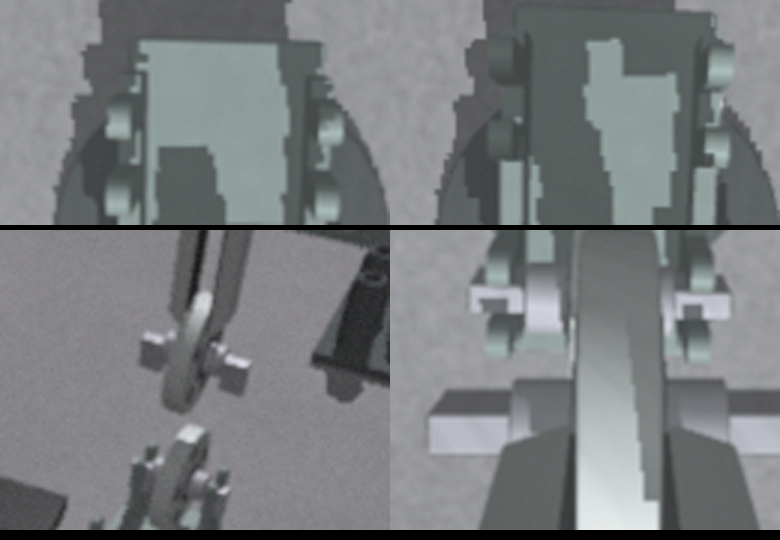

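The enlargements show the rest's four empty-slot tine tops in both wrist views. They also show the held axle's tongue tops (bright faces, at wrist row of about 248), and the side view shows the wheel hanging straight with its keels down.

```bash
python3 - <<'E'
import pickle
from h import *
np.set_printoptions(precision=4,suppress=True)
a=pickle.load(open("r1.pkl","rb"));b=pickle.load(open("r2.pkl","rb"))
for n,p,q in (("L",(239.7,156.2),(237.3,87.8)),("R",(309.2,157.5),(309.3,90.2)),("mid",(274.4,156.8),(273.3,89))):
    print(n,*tri((a["wrist"],p),(b["wrist"],q)),onz(a["wrist"],p,.126),onz(b["wrist"],q,.126))
t=b["st"]["tcp_pos"];M=R.from_quat(b["st"]["orientation"]).as_matrix()
x=onz(b["wrist"],(276.5,248.3),t[2]-.0175);print("axle",x,M.T@(x-t),M)
# fitted wheel tongue tops
print("fitted L,R",onz(b["wrist"],(200+105/3,180+75/3),.116),onz(b["wrist"],(200+313/3,180+75/3),.116))
print(tri((b["wrist"],(276.5,248.3)),(b["side"],(365.3,88))))
E
```

```text
L [ 0.5223 -0.1455  0.1139] [np.float64(0.06183721899358921), np.float64(0.06183721899381451)] [ 0.5234 -0.1442  0.126 ] [ 0.5235 -0.1463  0.126 ]
R [ 0.5779 -0.1478  0.1109] [np.float64(0.007227186121810382), np.float64(0.007227186121699616)] [ 0.5766 -0.146   0.126 ] [ 0.5766 -0.1486  0.126 ]
mid [ 0.5499 -0.1467  0.112 ] [np.float64(0.04298654387739571), np.float64(0.042986543877537274)] [ 0.55   -0.1451  0.126 ] [ 0.5501 -0.1475  0.126 ]
axle [ 0.5513 -0.2375  0.2181] [0.0015 0.0002 0.0175] [[ 0.0117  0.9999 -0.0002]
 [ 0.9999 -0.0117  0.0004]
 [ 0.0004 -0.0002 -1.    ]]
fitted L,R [ 0.5173 -0.2377  0.116 ] [ 0.5742 -0.2384  0.116 ]
(array([ 0.5497, -0.2406,  0.2117]), [np.float64(1.677407052068688), np.float64(1.6774070520688227)])
```

Careful with the scale: shifts go in units of 20 mm and turns go in units of 0.25 rad. That gives: 0.0905 m is 4.525, 0.07 m is 3.5, 0.014 rad is 0.056.

Emit:
jog_arm:
  offsets:
    - [1,0,0,0,0,0.056]
    - [2.25,-0.1,0,0,0,0.056]
    - [3.5,-0.1,0.5,0,0,0.056]
    - [4.525,-0.1,1.25,0,0,0.056]
    - [4.525,-0.1,2,0,0,0.056]
    - [4.525,-0.1,2.75,0,0,0.056]
    - [4.525,-0.1,2.75,0,0,0.056]
    - [4.525,-0.1,2.75,0,0,0.056]
    - [4.525,-0.1,2.75,0,0,0.056]

```text
time_s: 15.03
tcp_pos: [0.5507, -0.1497, 0.1818]
orientation: [0.717, 0.698, 0.0, 0.001]
force: [-0.2, 0.4, -3.1]
finger_gap: 0.0135
finger_force: 30.0
```

```bash
python3 - <<'E'
from station import ctrl
import pickle,cv2,numpy as np
from h import *
w={n:ctrl.get_image(n) for n in ("wrist","side")}
s=ctrl.get_state();w["st"]=s
pickle.dump(w,open("r3.pkl","wb"));print(s["tcp_pos"],s["orientation"],s["force"])
z=lambda i,x,y,w,h,f:cv2.resize(i[y:y+h,x:x+w],None,fx=f,fy=f,interpolation=cv2.INTER_CUBIC)
sx,sy=proj(w["side"],s["tcp_pos"]).astype(int);print(sx-50,sy-30)
A=z(w["wrist"]["img"],200,180,150,100,5)
C=z(w["side"]["img"],sx-50,sy-30,110,85,2.4)[:,:]
C=cv2.resize(w["side"]["img"][sy-30:sy+55,sx-50:sx+60],(110*1,85))
o=np.zeros((600,760,3),np.uint8);o[:500,:750]=A;o[505:590,:110]=C
cv2.imwrite("pics/z3.png",cv2.cvtColor(o,cv2.COLOR_RGB2BGR))
E
```

```text
[ 0.55095562 -0.1500656   0.18225934] [7.16637232e-01 6.97445042e-01 4.11430235e-04 1.14930207e-03] [-0.17246893  0.52127831 -2.48713279]
294 96
```

View pics/z3.png

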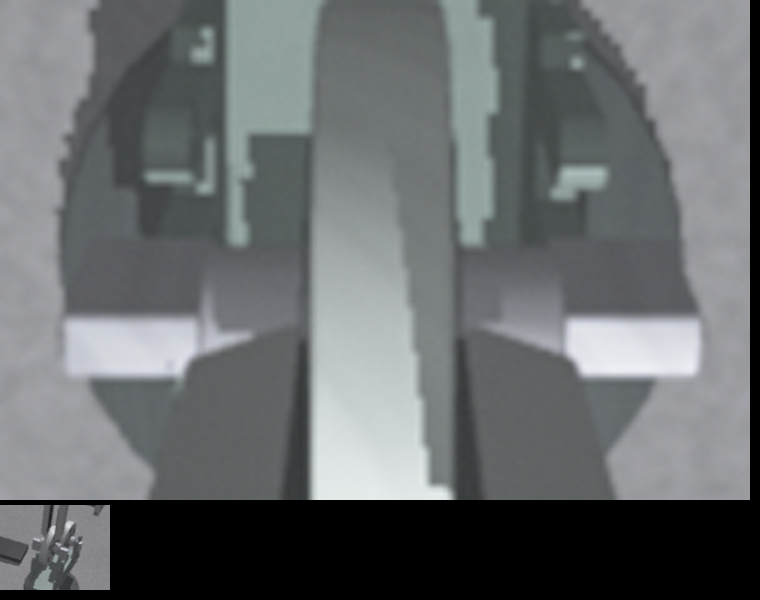

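The picture shows both tongue tops level (rows 317–377 in the crop, 5x) with the +y tines at crop rows of about 105–187. The slot lies just below them in the image, i.e. under the tongues.

```bash
python3 - <<'E'
import pickle
from h import *
np.set_printoptions(precision=4,suppress=True)
b=pickle.load(open("r3.pkl","rb"));w=b["wrist"];t=b["st"]["tcp_pos"];M=R.from_quat(b["st"]["orientation"]).as_matrix()
P=lambda u,v:(200+u/5,180+v/5)
zt=t[2]-.0175
for n,u,v,z in (("Ltop+y",131,316,zt),("Ltop-y",131,377,zt),("Rtop+y",632,315,zt),("Rtop-y",632,377,zt),("Lout",65,347,zt),("Rout",700,345,zt),("Lbot+y",140,240,zt-.024),("Rbot+y",620,240,zt-.024),("tineL far",170,105,.121),("tineL near",170,187,.121),("tineR far",583,105,.121),("tineR near",583,187,.121),("tineLcrest",170,147,.126)):
    print(n,onz(w,P(u,v),z))
print(M)
E
```

```text
Ltop+y [ 0.5231 -0.1445  0.1648]
Ltop-y [ 0.5227 -0.1517  0.1648]
Rtop+y [ 0.5788 -0.1459  0.1648]
Rtop-y [ 0.5788 -0.1532  0.1648]
Lout [ 0.5155 -0.1479  0.1648]
Rout [ 0.5864 -0.1496  0.1648]
Lbot+y [ 0.5213 -0.1432  0.1408]
Rbot+y [ 0.5804 -0.1448  0.1408]
tineL far [ 0.5235 -0.1309  0.121 ]
tineL near [ 0.5229 -0.1421  0.121 ]
tineR far [ 0.5779 -0.1323  0.121 ]
tineR near [ 0.5779 -0.1436  0.121 ]
tineLcrest [ 0.5238 -0.1353  0.126 ]
[[ 0.0271  0.9996  0.0022]
 [ 0.9996 -0.0271 -0.0011]
 [-0.001   0.0022 -1.    ]]
```

Emit:
jog_arm:
  offsets:
    - [0.065,0,0,0,0,0]
    - [0.065,0,0.2,0,0,0]
    - [0.065,0,0.4,0,0,0]
    - [0.065,0,0.6,0,0,0]
    - [0.065,0,0.7,0,0,0]
    - [0.065,0,0.8,0,0,0]
    - [0.065,0,0.9,0,0,0]

```text
time_s: 15.72
tcp_pos: [0.5501, -0.1483, 0.1624]
orientation: [0.717, 0.697, -0.0, -0.0]
force: [0.1, 0.1, -2.5]
finger_gap: 0.0135
finger_force: 30.0
```

Emit:
jog_arm:
  offsets:
    - [0,0,0.1,0,0,0]
    - [0,0,0.2,0,0,0]
    - [0,0,0.2,0,0,0]

```text
time_s: 15.97
tcp_pos: [0.55, -0.1482, 0.1582]
orientation: [0.717, 0.697, -0.0, -0.0]
force: [0.4, -0.6, -3.5]
finger_gap: 0.0138
finger_force: 30.0
```

In the tool's units: 0.02 m is 1, 0.018 m is 0.9.

Emit:
jog_arm:
  offsets:
    - [0,0,0.2,0,0,0]
    - [0,0,0.4,0,0,0]
    - [0,0,0.6,0,0,0]
    - [0,0,0.75,0,0,0]
    - [0,0,0.9,0,0,0]
    - [0,0,1,0,0,0]
    - [0,0,1,0,0,0]

```text
time_s: 16.55
tcp_pos: [0.5499, -0.1482, 0.1381]
orientation: [0.717, 0.697, -0.0, -0.0]
force: [0.3, -0.2, -4.0]
finger_gap: 0.0138
finger_force: 30.0
```

Emit:
jog_arm:
  offsets:
    - [0,0,0.05,0,0,0]
    - [0,0,0.1,0,0,0]
    - [0,0,0.15,0,0,0]
    - [0,0,0.15,0,0,0]

```text
time_s: 16.88
tcp_pos: [0.5502, -0.1483, 0.1356]
orientation: [0.717, 0.698, -0.0, -0.0]
force: [0.3, 0.3, -1.7]
finger_gap: 0.0139
finger_force: 30.0
```

Force just starts to come off, so contact should be close. I'll go down in 0.5 mm steps.

Emit:
jog_arm:
  offsets:
    - [0,0,0.025,0,0,0]
    - [0,0,0.05,0,0,0]
    - [0,0,0.05,0,0,0]

```text
time_s: 17.13
tcp_pos: [0.5502, -0.1483, 0.1347]
orientation: [0.717, 0.698, -0.0, -0.0]
force: [-0.3, -0.5, -2.3]
finger_gap: 0.0139
finger_force: 30.0
```

Emit:
jog_arm:
  offsets:
    - [0,0,0.025,0,0,0]
    - [0,0,0.05,0,0,0]
    - [0,0,0.05,0,0,0]

```text
time_s: 17.38
tcp_pos: [0.5503, -0.1484, 0.134]
orientation: [0.717, 0.698, 0.0, 0.0]
force: [-1.1, 0.5, -0.5]
finger_gap: 0.0136
finger_force: 30.0
```

In the tool's units: 0.001 m is 0.05, 0.0005 m is 0.025.

Emit:
jog_arm:
  offsets:
    - [0,0,0.025,0,0,0]
    - [0,0,0.05,0,0,0]
    - [0,0,0.05,0,0,0]

```text
time_s: 17.63
tcp_pos: [0.5504, -0.1486, 0.1339]
orientation: [0.717, 0.698, -0.0, 0.0]
force: [-3.3, 0.7, 5.9]
finger_gap: 0.0136
finger_force: 30.0
```

Emit:
jog_arm:
  offsets:
    - [0,0,0,0,0,0]
    - [0,0,0,0,0,0]

```text
time_s: 17.8
tcp_pos: [0.5504, -0.1486, 0.1339]
orientation: [0.717, 0.698, -0.0, 0.0]
force: [-3.7, 0.2, 6.1]
finger_gap: 0.0138
finger_force: 30.0
```

Seated: contact at TCP z 0.134, which puts the axle at about 0.112. Next I release, regrip lightly at the rim, and flick with the fingers opening in mid-motion.

In the tool's units: -0.015 m is -0.75, -0.0061 m is -0.305.

Emit:
jog_arm:
  offsets:
    - [0,0,0,0,0,0]
    - [0,0,0,0,0,0]
    - [0,0,-0.475,0,0,0]
    - [-0.75,0,-0.305,0,0,0]
    - [-0.75,0,-0.305,0,0,0]
    - [-0.75,0,-0.305,0,0,0]
  aperture: 0.03

```text
time_s: 18.3
tcp_pos: [0.5498, -0.1642, 0.1387]
orientation: [0.717, 0.697, 0.0, -0.0]
force: [0.7, 0.0, 0.2]
finger_gap: 0.0298
finger_force: 0.0
```

```bash
python3 - <<'E'
from station import ctrl
import pickle
w={n:ctrl.get_image(n) for n in ("wrist","side","top")};w["st"]=ctrl.get_state();pickle.dump(w,open("f0.pkl","wb"));print(w["st"]["force"])
E
```

```text
[ 0.13166782 -1.06409558 -0.24608719]
```

Emit:
jog_arm:
  offsets:
    - [0,0,0,0,0,0]
    - [0,0,0,0,0,0]
    - [0,0,0,0,0,0]
    - [0,0,0,0,0,0]
    - [0,0,0,0,0,0]
  aperture: 0.0
  grip_force: 12

```text
time_s: 18.87
tcp_pos: [0.5498, -0.1632, 0.1388]
orientation: [0.717, 0.698, 0.0, -0.0]
force: [0.5, 0.0, -1.4]
finger_gap: 0.0139
finger_force: 12.0
```

Emit:
jog_arm:
  offsets:
    - [0.4,0,-0.125,0,0,0]
    - [1.3,0,-0.1,0,0,0]

```text
time_s: 19.03
tcp_pos: [0.5506, -0.1388, 0.1415]
orientation: [0.717, 0.697, -0.001, 0.001]
force: [0.4, -2.7, -4.2]
finger_gap: 0.0136
finger_force: 12.0
```

Emit:
jog_arm:
  offsets:
    - [1,0,-0.2,0,0,0]
    - [2,0,-1,0,0,0]
    - [2,0,-2.5,0,0,0]
    - [2,0,-2.5,0,0,0]
  aperture: 0.05

```text
time_s: 19.37
tcp_pos: [0.5545, -0.0968, 0.1967]
orientation: [0.716, 0.698, 0.002, 0.004]
force: [0.0, -1.0, 1.6]
finger_gap: 0.037
finger_force: 0.0
```

```bash
python3 - <<'E'
from station import ctrl
import pickle
w=[]
for i in range(16):
    r=ctrl.get_image("side");r["t"]=ctrl.get_state()["time_s"];w.append(r)
w.append(ctrl.get_image("wrist"));pickle.dump(w,open("f1.pkl","wb"))
from h import *
from scipy.spatial.transform import Rotation as R
p=proj(w[0],[.5503,-.147,.112]);x,y=p.astype(int)
G=[r["img"][y-18:y+19,x-18:x+19].astype(int) for r in w[:16]]
Q=[r["img"][y+60:y+97,x-118:x-81].astype(int) for r in w[:16]]
print(p,w[0]["t"],w[15]["t"]);print([round(np.abs(G[i+1]-G[i]).mean(),1) for i in range(15)]);print([round(np.abs(Q[i+1]-Q[i]).mean(),1) for i in range(15)])
big=lambda i:cv2.resize(i,None,fx=6,fy=6,interpolation=cv2.INTER_CUBIC)
s=np.vstack([np.hstack([big(w[k]["img"][y-21:y+22,x-21:x+22]) for k in ks]) for ks in ((0,1,2),(3,14,15))])
cv2.imwrite("pics/f1.png",cv2.cvtColor(s,cv2.COLOR_RGB2BGR));print(s.shape)
E
```

```text
[340.19842241 155.14991231] 19.4167 20.1667
[np.float64(4.1), np.float64(4.4), np.float64(4.0), np.float64(3.2), np.float64(2.8), np.float64(2.7), np.float64(2.7), np.float64(2.7), np.float64(2.7), np.float64(2.6), np.float64(2.6), np.float64(2.5), np.float64(2.6), np.float64(2.6), np.float64(2.4)]
[np.float64(2.0), np.float64(2.1), np.float64(2.0), np.float64(2.0), np.float64(2.0), np.float64(2.0), np.float64(2.0), np.float64(2.1), np.float64(2.1), np.float64(2.0), np.float64(2.1), np.float64(2.1), np.float64(2.0), np.float64(2.0), np.float64(2.1)]
(516, 774, 3)
```

View pics/f1.png

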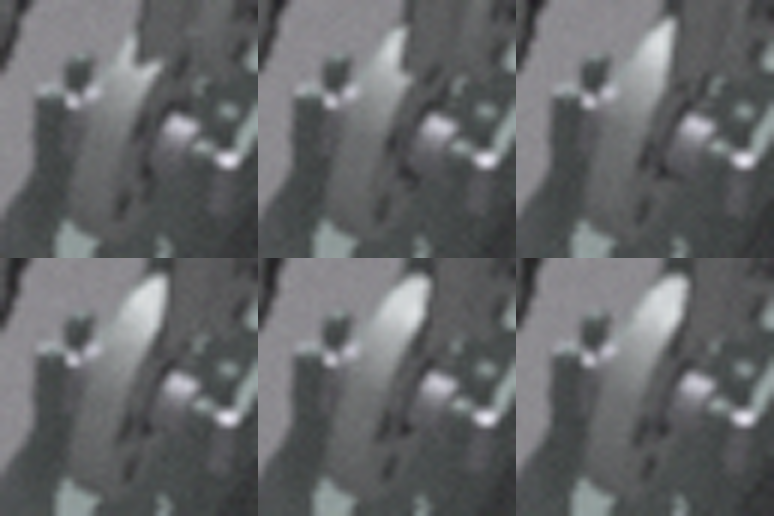

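The frames show the wheel seated with both tongues between the tines, and the face dimples shifting between frames. I'll compare these with frames taken at rest to confirm the run-on.

Emit:
jog_arm:
  offsets:
    - [0,0,0,0,0,0]
    - [0,0,0,0,0,0]
    - [0,0,0,0,0,0]
    - [0,0,0,0,0,0]
    - [0,0,0,0,0,0]
    - [0,0,0,0,0,0]
    - [0,0,0,0,0,0]
    - [0,0,0,0,0,0]
    - [0,0,0,0,0,0]
    - [0,0,0,0,0,0]
    - [0,0,0,0,0,0]
    - [0,0,0,0,0,0]
  quiet: true

```text
ok
```

```bash
python3 - <<'E'
from station import ctrl
from h import *
import pickle
w=pickle.load(open("f1.pkl","rb"))[:16];v=[ctrl.get_image("side") for _ in range(10)]
x,y=340,155
g=lambda r:cv2.GaussianBlur(r["img"],(0,0),.8)[y-16:y+20,x-8:x+10].astype(int)
ref=g({"img":np.mean([r["img"] for r in v[5:]],0)})
print("consecutive late",[round(np.abs(g(v[i+1])-g(v[i])).mean(),2) for i in range(9)])
print("consecutive early",[round(np.abs(g(w[i+1])-g(w[i])).mean(),2) for i in range(15)])
print("vs final",[round(np.abs(g(r)-ref).mean(),2) for r in w],[round(np.abs(g(r)-ref).mean(),2) for r in v])
# pixel of largest temporal variation
S=np.array([g(r).mean(2) for r in w[4:]]);s=S.std(0);i=np.unravel_index(s.argmax(),s.shape);print(i,s.max(),S[:,i[0],i[1]].round())
E
```

```text
consecutive late [np.float64(0.68), np.float64(0.71), np.float64(0.76), np.float64(0.77), np.float64(0.7), np.float64(0.7), np.float64(0.74), np.float64(0.75), np.float64(0.75)]
consecutive early [np.float64(3.9), np.float64(4.13), np.float64(3.53), np.float64(2.24), np.float64(1.7), np.float64(1.56), np.float64(1.52), np.float64(1.54), np.float64(1.41), np.float64(1.36), np.float64(1.29), np.float64(1.2), np.float64(1.23), np.float64(1.17), np.float64(1.08)]
vs final [np.float64(8.09), np.float64(7.32), np.float64(4.65), np.float64(2.43), np.float64(1.26), np.float64(1.68), np.float64(2.21), np.float64(2.76), np.float64(2.93), np.float64(3.1), np.float64(2.82), np.float64(2.65), np.float64(2.54), np.float64(2.09), np.float64(1.77), np.float64(1.67)] [np.float64(0.68), np.float64(0.72), np.float64(0.67), np.float64(0.77), np.float64(0.67), np.float64(0.59), np.float64(0.67), np.float64(0.62), np.float64(0.62), np.float64(0.61)]
(np.int64(22), np.int64(8)) 8.119288115726208 [80. 88. 88. 90. 90. 90. 85. 77. 70. 70. 70. 73.]
```

It ran on freely for more than 0.8 s after release. I'll give it one slightly livelier flick so that it's clearly running at hand-in.

In the tool's units: -0.066 m is -3.3, 0.052 m is 2.6.

Emit:
jog_arm:
  offsets:
    - [-1.5,0,0,0,0,0]
    - [-3.3,0,0,0,0,0]
    - [-3.3,0,0,0,0,0]
    - [-3.3,0,1,0,0,0]
    - [-3.3,0,2,0,0,0]
    - [-3.3,0,2.6,0,0,0]
    - [-3.3,0,2.6,0,0,0]
    - [-3.3,0,2.6,0,0,0]
  aperture: 0.03

```text
time_s: 22.38
tcp_pos: [0.5495, -0.1628, 0.1384]
orientation: [0.716, 0.698, -0.0, -0.001]
force: [-0.2, 0.7, -0.4]
finger_gap: 0.0302
finger_force: 0.0
```

Emit:
jog_arm:
  offsets:
    - [0,0,0,0,0,0]
    - [0,0,0,0,0,0]
    - [0,0,0,0,0,0]
    - [0,0,0,0,0,0]
    - [0,0,0,0,0,0]
  aperture: 0.0
  grip_force: 12

```text
time_s: 22.8
tcp_pos: [0.5502, -0.1638, 0.14]
orientation: [0.717, 0.698, 0.0, 0.001]
force: [-2.1, -0.5, 3.8]
finger_gap: 0.0137
finger_force: 12.0
```

Emit:
jog_arm:
  offsets:
    - [0.6,0,-0.15,0,0,0]
    - [1.7,0,-0.075,0,0,0]

```text
time_s: 22.97
tcp_pos: [0.5513, -0.1312, 0.1414]
orientation: [0.718, 0.696, -0.0, 0.002]
force: [0.8, -4.2, -5.4]
finger_gap: 0.0136
finger_force: 12.0
```

Emit:
jog_arm:
  offsets:
    - [1.5,0,-0.2,0,0,0]
    - [2.5,0,-1,0,0,0]
    - [2.5,0,-2.5,0,0,0]
  aperture: 0.06

```text
time_s: 23.22
tcp_pos: [0.5493, -0.0749, 0.1869]
orientation: [0.715, 0.699, -0.001, -0.004]
force: [0.9, -0.5, 0.3]
finger_gap: 0.0303
finger_force: 0.0
```

```bash
python3 - <<'E'
from station import ctrl
from h import *
w=[ctrl.get_image("side") for _ in range(8)]
x,y=340,155
g=lambda r:cv2.GaussianBlur(r["img"],(0,0),.8)[y-16:y+20,x-8:x+10].astype(int)
print([round(np.abs(g(w[i+1])-g(w[i])).mean(),2) for i in range(7)],ctrl.get_state()["force"],ctrl.get_state()["time_s"])
cv2.imwrite("pics/f2.png",cv2.cvtColor(cv2.resize(w[-1]["img"][90:420,180:420],None,fx=1.7,fy=1.7),cv2.COLOR_RGB2BGR))
E
```

```text
[np.float64(4.2), np.float64(3.07), np.float64(4.64), np.float64(5.19), np.float64(4.95), np.float64(4.43), np.float64(3.67)] [ 0.22003319  0.55285019 -0.24110637] 23.6167
```

View pics/f2.png

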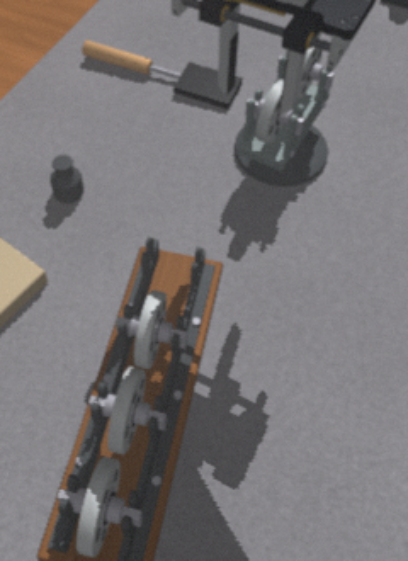

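The picture shows three wheels still hanging in the rack and the fourth seated in the rest at (268,110), with the hand clear of it.

```bash
python3 -c "
from station import ctrl
print(ctrl.sign_off())"
```

```text
the job is handed in; nothing more can be done
None
```

I found the sound wheel at the rack end nearest the rest, seated it fully down in the rest's empty slots, flicked it twice and saw it run on by itself; the other three still hang in the rack, and I handed the job in at about 23.6 s.

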